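# Scrub out a capped pipe in the V-block

## Robot

A 6-joint arm with a two-finger parallel gripper is mounted at the origin on a cart in front of the work surface, level with it; the furniture and walls round the work are solid. World frame = base frame: x ahead of the robot, y to its left, z up, the work surface at z = 0. Lengths are in m, angles in rad, forces in N, time in s.
With the tool pointing down it reaches from about 0.25 to 0.85 m from the base axis. Payload 12.5 kg.
Tool frame: the origin (TCP) lies midway between the tips of the shut fingers; the grasp point (between the pads) lies hold_point_z behind it (hold_point_z is the distance from the TCP to the grasp point, in m); z points along the fingers, y is the line along which they close (so a half turn about z gives the same grasp; the last joint's range is limited). The gripper opens to 93 mm and grips with 3 to 60 N. Pads are 15 mm wide; open, the fingers measure 128 mm over their backs; the gripper's body (75 mm by 188 mm) begins 65 mm behind the grasp point.
Start: joints at [1.152, 0.351, 1.652, -0, 1.139, -0.085], TCP at [0.18, 0.52, 0.219] pointing down, gripper open.
Joint ranges: [-2.75, 2.75], [-0.79, 2.1], [0.01, 2.65], [-1.57, 4.71], [0.07, 3.14], [-2.87, 2.87]. Speed limits (rad/s): [2.22, 2.22, 2.79, 3.14, 3.14, 3.14].

## Interface

Orientations are given as [roll, pitch, yaw] about the fixed x, y, z axes, in that order (R = Rz(yaw) Ry(pitch) Rx(roll)).
In Python, from bench import state, grab_frame, camera_model, job_done, hold_point_z gives the robot as it stands.
- The arm moves only by the shell command python3 -m handwheel 'ROWS' [FORCE]. ROWS is JSON, one flat list of numbers, 7 for each row, row after row: the gripper's target within -1 to 1 (fully open at 1, half-way at 0, shut at -1), then the shift along the tool's x, y, z in m, then the turn, a rotation vector about the tool's x, y, z in units of 6 degrees (1.0 is 6 degrees). A call has 1 to 20 rows; each row shifts and turns the commanded pose from where the row before left it, along the tool's axes as they then stand; what a row does not reach is not made up. A row lasts 1/10 s, in which the tool goes at most 50 mm and 8.59 degrees, less where a joint would pass 70% of its speed; a pose out of reach is approached as far as the arm can. A call is refused whole if a number of a shift passes 0.05 or a number of a turn 1, either way. A call with a gripper value outside its range is refused whole. The fingers move at their own pace and stop on an object; FORCE is the grip in N (left out, the last holds). Time passes only in rows, so rows that do not move let the fingers close. It gives the time, the measured TCP pose, the force, the opening and the grip force at its end, in the units of the state.
- state(): the state, without advancing time (a new reading comes with each control period).
- grab_frame(name): name is "side" or "top"; returns (picture, depth): 384x512x3 uint8, blue, green, red; 384x512 float32, m along the optical axis (not along the pixel's ray), 0 where there is no reading.
- camera_model(name): a dict with "mtx" (3x3 intrinsics, pixels), "camera_from_world" (4x4, takes a point from world to camera coordinates). Camera axes: x right, y up, looking along -z (the intrinsics and any distortion apply to the point x, -y, -z); pixel columns grow to the right and rows downward; lengths in m; the calibration is good to about 2 mm. A picture is of the moment at which its call begins. camera_model takes no time and is no camera call.
- job_done(): hands the job in; it is judged then, once.
The state is a dict: "time": time; "joint_pos": joint angles; "joint_vel": joint speeds; "effort": joint torques, N m; "tcp_pos": TCP position; "orientation": TCP orientation; "force": force on the tool from outside, world axes, zero at the start; "ft_torque": the same for the moment, N m; "grip_width": finger opening in m; "grasp_force": force on a finger pad.
Only numpy, scipy, OpenCV 4.12 (cv2) and the standard library are available. Lean on these libraries where they do the work, as an engineer would, in place of code of your own. Each camera call takes 0.05 s, during which the arm holds its last target. There are 200 camera calls.

## Task

Stand the capped pipe, open end up, snugly in the corner of the V-block so that it touches both faces, and let go of it. Then take the tube brush from its rack and scrub the pipe out: three times down to the bottom, coming up between so far that the bristles show at the mouth. Leave the pipe in the V, hang the brush back in the rack's fork, and leave the other things on the bench where they lie.

Things in the scene. Friction and masses are not known exactly. Their poses are not given: they have to be found in the camera images.
- pipe_center (a point): centre of the capped pipe, on its axis half-way up: a dark steel pipe section standing upright, loose, 0.45 kg, outside diameter 56, bore 48, height 100 mm; its open end is up (+z), the lower end is closed by a 6 mm cap, so the inner floor is 44 mm below this point and the rim 50 mm above it
- capped_pipe: the same pipe; origin at the centre of its underside, z up along its axis
- vee_seat (a point): where the centre of the pipe's underside comes when the pipe touches both faces of the V-block: on the top of its base plate, 12 mm above the bench. +x points from here into the corner of the V; its mouth is toward -x (roughly toward the robot); y is across, z up. Each wall face is 28 mm from this point, at 45 degrees to x
- vee_block: the fixed V-block, origin on the bench under the seat point, same axes: a dark 116 x 112 x 12 mm base plate with two bright upright walls, meeting at a right angle, 40 mm high above the plate (top 52 mm above the bench); the walls reach up to 51 mm to either side in y and 58 mm to +x
- brush_handle (a point): centre of the tube brush's round wooden handle: diameter 24, length 64 mm (32 mm up and down from here), upright, z up along the brush. The brush hangs head down in the rack, turned anyhow about its axis
- brush: the tube brush, loose, 0.12 kg; origin at the lower end of its bristle head, z along it up to the handle. From the tip upward: rigid round bristle head, diameter 33, 0 to 40 mm; stem, diameter 8, to 120 mm; collar, diameter 40, 120 to 126 mm; handle 126 to 190 mm, its centre at 158 mm
- brush_tip (a point): lower end of the brush's bristle head, on the brush's axis, 158 mm below the handle's centre; axes as the brush
- rack_hang (a point): on the top of the rack's fork, 145 mm above the bench, where the brush's axis hangs with its collar lying on the two prongs. The slot is 18 mm wide, runs along x of this frame and is open toward -x (roughly toward the robot); its closed end is 9 mm to +x; y is across, z up. The prongs end 31 mm to -x in lips that rise 4 mm above the fork and reach 22 mm to either side in y
- brush_rack: the fixed rack, origin on the bench under the hanging point, same axes: 10 mm base plate, post 48 to 62 mm to +x and no higher than the fork, open fork. The bristle head does not pass through the slot: lift the brush over the lips (6 mm or more; at most 60), draw it out toward -x by 60 mm or more, then raise it; hang it back the same way
- chipping_hammer_mid (a point): bystander: chipping hammer with coil handle, 147 x 260 x 27 mm, lying on the thin steel plate at the left; point at the middle of its outline, 6 mm above that plate
- angle_1_mid (a point): bystander: dark angle-iron offcut, 30 x 80 x 30 mm, standing on one leg; point at its middle, 6 mm above the bench
- flat_bar_1_mid (a point): bystander: dark flat bar offcut, 40 x 110 x 8 mm, lying flat; point at its middle, 6 mm above the bench
- paste_tin_mid (a point): bystander: round white tin, diameter 69, height 32 mm; point on its axis, 6 mm above the bench
Mind the look-alikes: they are no part of the job. What is shaped like the capped_pipe but green, purple or yellow is not meant.

How it is judged:
On the way, in this order (a step that is already met when the one before it is completed fails the run):
1. the pipe stands released in the V, against both faces, cap down (horizontal distance between pipe_center and vee_seat below 0.005 m and z of pipe_center in the frame of vee_seat between 0.047 and 0.053 m and angle between pipe_center's own z axis and vertical below 0.06 rad and contact force between the fingers and capped_pipe below 0.3 N and linear speed of capped_pipe below 0.02 m/s), for 0.3 s.
2. the brush is at the bottom of the bore for the first time (horizontal distance between pipe_center and vee_seat below 0.005 m and z of pipe_center in the frame of vee_seat between 0.047 and 0.053 m and angle between pipe_center's own z axis and vertical below 0.06 rad and horizontal distance between brush_tip and pipe_center below 0.02 m and z of brush_tip in the frame of pipe_center below -0.032 m), for 0.05 s.
3. the brush has been drawn up until its bristles show at the mouth, stroke 1 (horizontal distance between pipe_center and vee_seat below 0.005 m and z of pipe_center in the frame of vee_seat between 0.047 and 0.053 m and angle between pipe_center's own z axis and vertical below 0.06 rad and horizontal distance between brush_tip and pipe_center below 0.02 m and z of brush_tip in the frame of pipe_center above 0 m), for 0.05 s.
4. the brush is at the bottom of the bore for the second time (all of step 2), for 0.05 s.
5. the brush has been drawn up until its bristles show at the mouth, stroke 2 (all of step 3), for 0.05 s.
6. the brush is at the bottom of the bore for the third time (all of step 4), for 0.05 s.
At the end, for the whole second after the job is handed in: The pipe stands upright in the V within 5 mm of its seat and on the base plate, at rest; the brush hangs at rest in the rack's fork, its collar on the prongs (handle centre 34 to 42 mm above the fork), upright within 0.1 rad and its tip within 10 mm (seen from above) of the hanging point (horizontal distance between pipe_center and vee_seat below 0.005 m and z of pipe_center in the frame of vee_seat between 0.047 and 0.053 m and angle between pipe_center's own z axis and vertical below 0.06 rad and horizontal distance between brush_tip and rack_hang below 0.01 m and z of brush_handle in the frame of rack_hang between 0.034 and 0.042 m and angle between brush_handle's own z axis and vertical below 0.1 rad and linear speed of each of capped_pipe, brush below 0.02 m/s); the robot touches nothing.
It fails at once if the pipe is tipped over (more than 0.6 rad) (angle between pipe_center's own z axis and vertical above 0.6 rad).
It fails at once if a bystander is moved more than 30 mm (distance of any of chipping_hammer_mid, angle_1_mid, flat_bar_1_mid, paste_tin_mid from where it was at the start of the episode above 0.03 m).
It also fails if it takes over 72 s, if anything falls off the work surface, if the arm or the gripper's body presses on something with over 40 N, if the wrist force passes 120 N, or if a joint passes its speed limit or range.

## Working session

There is one attempt and no reset: what is moved stays moved. The work goes in short steps, Python scripts to look and compute and a shell command to move; the robot and the scene stay as the last step left them, time stands still between calls to the robot, and variables do not carry over. Pictures are saved under pics/ and viewed, at most 10 in all, crops included, and the job is handed in when it is done.

```bash
mkdir -p pics; cat > h.py <<'E'
import numpy as np,cv2
from bench import *
def grab(n,save=None):
    p,d=grab_frame(n)
    np.save(f'/tmp/{n}.npy',d)
    cv2.imwrite(f'/tmp/{n}.png',p)
    if save: cv2.imwrite('pics/'+save,p)
    return p,d
def px2w(n,u,v,z=None,d=None):
    c=camera_model(n);K=np.array(c['mtx']);T=np.linalg.inv(np.array(c['camera_from_world']))
    D=c.get('dist'); 
    r=np.linalg.inv(K)@[u,v,1.]; r=np.array([r[0],-r[1],-r[2]])
    R=T[:3,:3]@r;o=T[:3,3]
    s=(z-o[2])/R[2] if z is not None else d
    return o+s*R
E
python3 - <<'E'
from h import *
print(state(),hold_point_z)
for n in('top','side'):
    c=camera_model(n);print(c)
a,_=grab('top');b,_=grab('side')
cv2.imwrite('pics/t0.png',a);cv2.imwrite('pics/s0.png',b)
E
```

```text
{'time': 0.0, 'joint_pos': array([ 1.15241651e+00,  3.51197176e-01,  1.65239017e+00, -3.84806425e-05,
        1.13910782e+00, -8.45931341e-02]), 'joint_vel': array([-0.00053924, -0.00103702,  0.00111471,  0.00014448, -0.00179122,
       -0.00020898]), 'effort': array([-1.49474668e-04, -4.97325861e+01, -2.85256863e+01,  6.98955869e-02,
        2.57028668e-02, -1.18114590e-04]), 'tcp_pos': array([0.1800396 , 0.51934849, 0.21813572]), 'orientation': array([-3.14049113e+00, -5.83462621e-05,  2.80782206e+00]), 'force': array([-0.71300812, -0.04729516, -0.00137564]), 'ft_torque': array([-0.01349321, -0.00656474, -0.00831867]), 'grasp_force': 0.0, 'grip_width': 0.09332456102067496} 0.0188
{'mtx': array([[372.52447579,   0.        , 251.11733134],
       [  0.        , 372.52447579, 194.94305487],
       [  0.        ,   0.        ,   1.        ]]), 'camera_from_world': array([[ 0.02386431, -0.9994267 ,  0.02401597, -0.00335383],
       [ 0.99355518,  0.02637312,  0.11023866, -0.57409732],
       [-0.11080884,  0.02123042,  0.99361495, -1.09675967],
       [ 0.        ,  0.        ,  0.        ,  1.        ]])}
{'mtx': array([[355.40949136,   0.        , 259.24329079],
       [  0.        , 355.40949136, 193.70281498],
       [  0.        ,   0.        ,   1.        ]]), 'camera_from_world': array([[-0.97933332, -0.20144469, -0.01806326,  0.56120635],
       [ 0.12355731, -0.66659606,  0.73510767, -0.13362543],
       [-0.16012443,  0.71768359,  0.67770969, -0.98543346],
       [ 0.        ,  0.        ,  0.        ,  1.        ]])}
```

View pics/t0.png

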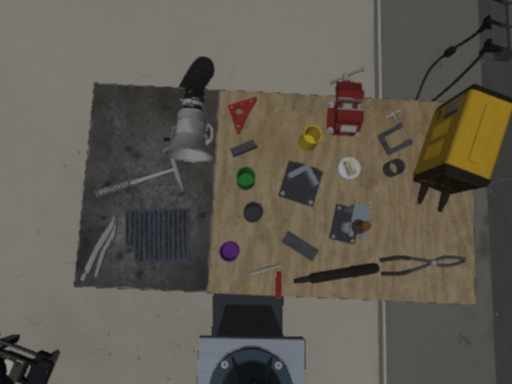

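View pics/s0.png

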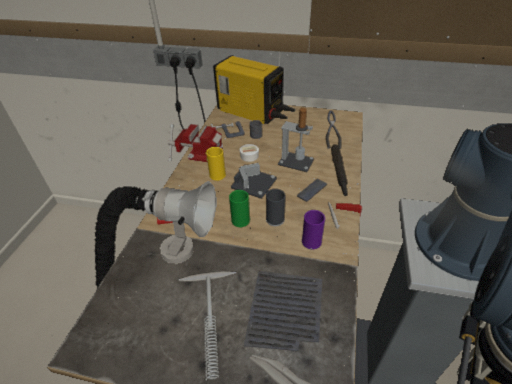

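The pipe could be confused with the green (246,178), purple (229,251) and yellow (311,138) cylinders. Two things are dark: the one at (253,212) and a smaller one at (394,167). I choose (253,212) and check it in a close crop.

```bash
python3 - <<'E'
from h import *
a=cv2.imread('/tmp/top.png')[130:270,225:415]
cv2.imwrite('pics/t1.png',cv2.resize(cv2.convertScaleAbs(a,alpha=1.8),None,fx=4.2,fy=4.2,interpolation=cv2.INTER_CUBIC))
b=cv2.imread('/tmp/side.png')[90:240,205:335]
cv2.imwrite('pics/s1.png',cv2.resize(cv2.convertScaleAbs(b,alpha=1.5),None,fx=4,fy=4,interpolation=cv2.INTER_CUBIC))
E
```

```text
(no output)
```

View pics/t1.png

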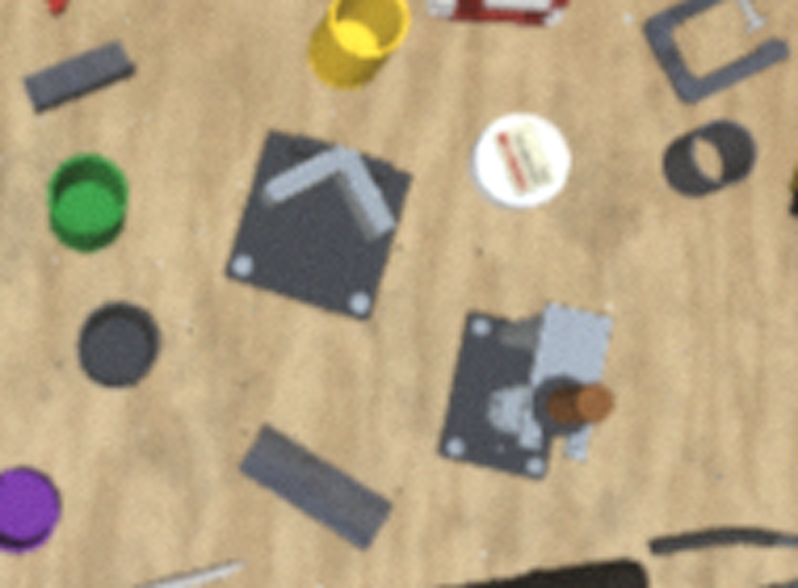

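View pics/s1.png

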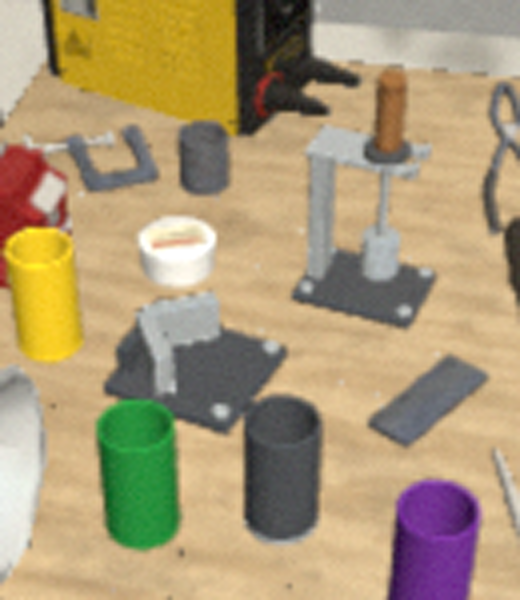

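The pipe is the dark closed cylinder at crop (118,345), about full-frame (253,212). The other dark one is an open ring, with wood visible through it. The V's corner is at crop (342,150), with its mouth toward the robot. The brush hangs at crop (590,405), in the rack's fork. Next I measure from the depth images.

```bash
cat >> h.py <<'E'
def cloud(n,d):
    c=camera_model(n);K=np.array(c['mtx']);T=np.linalg.inv(np.array(c['camera_from_world']))
    v,u=np.mgrid[:d.shape[0],:d.shape[1]]
    X=np.stack([(u-K[0,2])/K[0,0]*d,-(v-K[1,2])/K[1,1]*d,-d],-1)
    W=X@T[:3,:3].T+T[:3,3]; W[d<=0]=np.nan
    return W
def near(W,x,y,r,z0,z1):
    m=(np.hypot(W[...,0]-x,W[...,1]-y)<r)&(W[...,2]>z0)&(W[...,2]<z1)
    return W[m]
E
python3 - <<'E'
from h import *
W={n:cloud(n,np.load(f'/tmp/{n}.npy')) for n in('top','side')}
def cr(x,y,z):return px2w('top',225+x/4.2,130+y/4.2,z)
print('pipe rim ctr',cr(118,343,.1))
print('plate corners z12',[cr(*p,.012).round(4) for p in((270,132),(410,178),(370,318),(228,275))])
print('ctr',np.mean([cr(*p,.012) for p in((270,132),(410,178),(370,318),(228,275))],0))
p0=cr(118,343,.1);v0=cr(320,225,.012);b0=cr(593,403,.213)
print('brush top',b0,'rack plate',[cr(*p,.01).round(4) for p in((470,313),(440,455),(545,478))])
for n in W:
    w=W[n]
    q=near(w,p0[0],p0[1],.05,.085,.115);print(n,'pipe rim',len(q),q.mean(0),q.min(0),q.max(0))
    q=near(w,v0[0],v0[1],.09,.044,.06);print('walltop',len(q));
    print(q[::max(1,len(q)//25)].round(3).tolist())
    q=near(w,b0[0],b0[1],.06,.2,.23);print('handle',len(q),q.mean(0) if len(q) else'',q.min(0),q.max(0))
    q=near(w,b0[0],b0[1],.1,.137,.158);print('fork',len(q),np.percentile(q,[0,50,100],axis=0))
    rect=cv2.minAreaRect((q[:,:2]*1000).astype('f'));print(rect)
    q=near(w,v0[0],v0[1],.1,.008,.017);print(cv2.minAreaRect((q[:,:2]*1000).astype('f')))
E
```

```text
pipe rim ctr [0.51891226 0.00583431 0.1       ]
plate corners z12 [array([ 0.6846, -0.1059,  0.012 ]), array([ 0.6529, -0.2106,  0.012 ]), array([ 0.5479, -0.1813,  0.012 ]), array([ 0.5769, -0.0763,  0.012 ])]
ctr [ 0.61555256 -0.14354142  0.012     ]
brush top [ 0.48245364 -0.27864024  0.213     ] rack plate [array([ 0.5536, -0.2557,  0.01  ]), array([ 0.4491, -0.2335,  0.01  ]), array([ 0.4342, -0.3105,  0.01  ])]
top pipe rim 93 [0.52247586 0.00533033 0.09939969] [ 0.49525615 -0.02236423  0.08609362] [0.54968205 0.03184906 0.10554216]
walltop 224
[[0.67, -0.149, 0.05], [0.664, -0.143, 0.051], [0.66, -0.133, 0.052], [0.661, -0.157, 0.053], [0.657, -0.139, 0.056], [0.658, -0.164, 0.052], [0.654, -0.139, 0.055], [0.655, -0.163, 0.055], [0.651, -0.131, 0.051], [0.652, -0.158, 0.051], [0.648, -0.119, 0.051], [0.649, -0.143, 0.047], [0.644, -0.103, 0.053], [0.645, -0.128, 0.051], [0.646, -0.167, 0.05], [0.642, -0.113, 0.05], [0.642, -0.161, 0.054], [0.638, -0.11, 0.051], [0.639, -0.167, 0.054], [0.635, -0.113, 0.052], [0.636, -0.175, 0.056], [0.634, -0.17, 0.05], [0.631, -0.174, 0.049]
[... 1173 characters left out ...]
.133, 0.052], [0.649, -0.13, 0.05], [0.648, -0.125, 0.05], [0.646, -0.118, 0.052], [0.649, -0.117, 0.049], [0.647, -0.109, 0.051], [0.651, -0.11, 0.045], [0.634, -0.107, 0.051], [0.633, -0.102, 0.05], [0.632, -0.1, 0.048], [0.632, -0.098, 0.046]]
handle 47 [ 0.48589912 -0.27140178  0.20880032] [ 0.4750153  -0.28917949  0.20023196] [ 0.49777962 -0.26304469  0.21562278]
fork 234 [[ 0.45222955 -0.30943914  0.1377516 ]
 [ 0.50303687 -0.27084683  0.1434719 ]
 [ 0.55243053 -0.24943979  0.15685239]]
((502.0018310546875, -277.9241943359375), (49.240745544433594, 95.98097229003906), 75.2406234741211)
((619.37548828125, -138.98997497558594), (114.08900451660156, 114.84689331054688), 73.54241943359375)
```

```bash
cat >> h.py <<'E'
from scipy.spatial.transform import Rotation as Ro
def to(x,y,z,yaw=None):
    s=state();R=Ro.from_euler('xyz',s['orientation']);d=R.inv().apply(np.array([x,y,z])-s['tcp_pos'])
    print('t',round(s['time'],2),'tcp',s['tcp_pos'].round(4),'rpy',s['orientation'].round(3),'F',s['force'].round(1),'w',round(s['grip_width'],4))
    r=(R.inv()*Ro.from_euler('xyz',[np.pi,0,yaw if yaw is not None else s['orientation'][2]])).as_rotvec()/np.radians(6)
    print('shift tool',d.round(4),'turn units',r.round(3))
E
python3 -m handwheel '[1,-0.0245,-0.0186,0,0,0,-0.025,1,-0.0245,-0.0186,0,0,0,-0.025,1,-0.0245,-0.0186,0,0,0,-0.025,1,-0.0245,-0.0186,0,0,0,-0.025,1,-0.0245,-0.0186,0,0,0,-0.025,1,-0.0245,-0.0186,0,0,0,-0.025,1,-0.0245,-0.0186,0,0,0,-0.025,1,-0.0245,-0.0186,0,0,0,-0.025,1,-0.0245,-0.0186,0,0,0,-0.025,1,-0.0245,-0.0186,0,0,0,-0.025,1,-0.0245,-0.0186,0,0,0,-0.025,1,-0.0245,-0.0186,0,0,0,-0.025,1,-0.0245,-0.0186,0,0,0,-0.025,1,-0.0245,-0.0186,0,0,0,-0.025,1,-0.0245,-0.0186,0,0,0,-0.025,1,-0.0245,-0.0186,0,0,0,-0.025,1,-0.0245,-0.0186,0,0,0,-0.025,1,-0.0245,-0.0186,0,0,0,-0.025,1,-0.0245,-0.0186,0,0,0,-0.025,1,-0.0245,-0.0186,0,0,0,-0.025]' 30
python3 -c "
from h import *
to(.522,.007,.13,2.862)"
```

```text
time: 2.1
tcp_pos: [0.5343, 0.0152, 0.2184]
orientation: [-3.142, -0.0, 2.86]
force: [-0.7, 0.9, 0.1]
grip_width: 0.0932
grasp_force: 0.0
t 2.1 tcp [0.5343 0.0152 0.2184] rpy [-3.142 -0.     2.86 ] F [-0.7  0.9  0.1] w 0.0932
shift tool [ 0.0095 -0.0112  0.0884] turn units [-0.001 -0.005 -0.018]
```

```bash
python3 -m handwheel '[1,0.005,-0.006,0.02,0,0,0,1,0.0045,-0.0052,0.02,0,0,0,1,0,0,0.03,0,0,0,1,0,0,0.03,0,0,0,1,0,0,0.03,0,0,0,1,0,0,0.02,0,0,0,1,0,0,0.01,0,0,0,1,0,0,0,0,0,0,-1,0,0,0,0,0,0,-1,0,0,0,0,0,0,-1,0,0,0,0,0,0,-1,0,0,0,0,0,0,-1,0,0,0,0,0,0,-1,0,0,0,0,0,0,-1,0,0,0,0,0,0]' 30
python3 -c "
from h import *
to(.522,.007,.13,2.862)"
```

```text
time: 3.6
tcp_pos: [0.5218, 0.0081, 0.0589]
orientation: [3.142, 0.0, 2.86]
force: [-1.1, -0.9, 4.0]
grip_width: 0.0564
grasp_force: 30.0
t 3.6 tcp [0.5218 0.0081 0.0589] rpy [3.142 0.    2.86 ] F [-1.1 -0.9  4. ] w 0.0564
shift tool [-0.0006 -0.001  -0.0711] turn units [ 0.     0.004 -0.018]
```

```bash
python3 -m handwheel '[-1,0,0,-0.02,0,0,0,-1,0,0,-0.03,0,0,0,-1,0,0,-0.03,0,0,0,-1,0,0,-0.02,0,0,0,-1,0,0,0,0,0,0]'
python3 - <<'E'
from h import *
from scipy.optimize import least_squares
W={n:cloud(n,np.load(f'/tmp/{n}.npy')) for n in('top','side')}
for n in W:
    q=near(W[n],.625,-.145,.075,.044,.058)[:,:2]
    def f(p):
        c,s=np.cos(p[2]),np.sin(p[2]);d=q-p[:2];x=c*d[:,0]+s*d[:,1];y=-s*d[:,0]+c*d[:,1]
        t=(x+abs(y))/2**.5-34.5e-3  # mid wall
        return t
    r=least_squares(f,[.619,-.141,-.28],loss='soft_l1',f_scale=.005);print(n,r.x,np.abs(r.fun).mean(),np.percentile(f(r.x),[2,98]))
to(.6094,-.138,.16,2.862)
E
```

```text
time: 4.1
tcp_pos: [0.5225, 0.0082, 0.1604]
orientation: [3.141, 0.003, 2.86]
force: [-0.0, -0.1, -5.1]
grip_width: 0.0562
grasp_force: 30.0
top [ 0.61750688 -0.1418114  -0.28187559] 0.004131372058245698 [-0.00759879  0.00806954]
side [ 0.61902255 -0.13600915 -0.27939845] 0.00436587395724345 [-0.00810818  0.00985421]
t 4.1 tcp [0.5225 0.0082 0.1604] rpy [3.141e+00 3.000e-03 2.860e+00] F [-0.  -0.1 -5.1] w 0.0562
shift tool [-0.1241 -0.1163  0.0008] turn units [ 0.007  0.032 -0.017]
```

```bash
python3 -m handwheel '[-1,-0.0248,-0.0229,0,0,0,0,-1,-0.0248,-0.0229,0,0,0,0,-1,-0.0248,-0.0229,0,0,0,0,-1,-0.0248,-0.0229,0,0,0,0,-1,-0.0248,-0.0229,0,0,0,0,-1,0,0,0.03,0,0,0,-1,0,0,0.015,0,0,0,-1,0,0,0,0,0,0]'
python3 - <<'E'
from h import *
to(.6094,-.1362,.071,2.862)
a,d=grab('top');W=cloud('top',d)
q=near(W,.605,-.135,.06,.135,.165);
b,d=grab('side')
A=cv2.resize(a[130:210,270:350],(480,480),interpolation=cv2.INTER_CUBIC);c=px2w
B=cv2.resize(b[130:240,200:300],(436,480),interpolation=cv2.INTER_CUBIC)
cv2.imwrite('pics/p2.png',cv2.hconcat([A,B])[:, :800])
E
```

```text
time: 4.9
tcp_pos: [0.6065, -0.1352, 0.1097]
orientation: [3.141, -0.007, 2.86]
force: [-0.0, 0.8, -4.9]
grip_width: 0.0564
grasp_force: 30.0
t 4.9 tcp [ 0.6065 -0.1352  0.1097] rpy [ 3.141 -0.007  2.86 ] F [-0.   0.8 -4.9] w 0.0564
shift tool [-0.0033 -0.0001  0.0387] turn units [ 0.002 -0.07  -0.016]
```

View pics/p2.png

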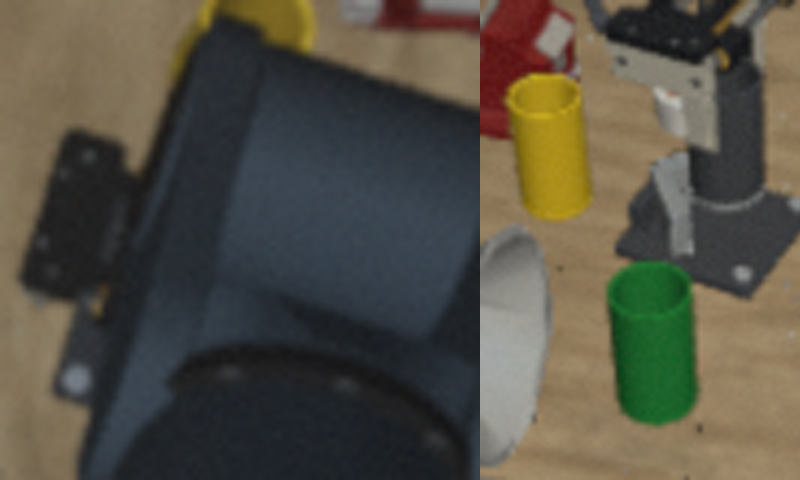

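```bash
python3 -m handwheel '[-1,-0.003,0,0.02,0,-0.07,0,-1,0,0,0.012,0,0,0,-1,0,0,0.005,0,0,0,-1,0,0,0,0,0,0,-1,0,0,0,0,0,0]'
python3 -m handwheel '[-1,-0.003,0,0,0,0,0,-1,-0.002,0,0,0,0,0,-1,0,0,0,0,0,0]' 8
python3 - <<'E'
from h import *
to(.619,-.139,.071,2.862)
E
```

```text
time: 5.5
tcp_pos: [0.6123, -0.1371, 0.0774]
orientation: [-3.142, 0.008, 2.86]
force: [-0.3, -0.2, -4.5]
grip_width: 0.0564
grasp_force: 30.0
time: 5.8
tcp_pos: [0.6169, -0.1388, 0.077]
orientation: [-3.141, 0.008, 2.86]
force: [-1.7, -1.6, -4.1]
grip_width: 0.0568
grasp_force: 8.0
t 5.8 tcp [ 0.6169 -0.1388  0.077 ] rpy [-3.141  0.008  2.86 ] F [-1.7 -1.6 -4.1] w 0.0568
shift tool [-0.002   0.0004  0.006 ] turn units [-0.003  0.072 -0.017]
```

```bash
python3 -m handwheel '[-1,0,0,0.003,0,0.07,0,-1,0,0,0.002,0,0,0,-1,0,0,0,0,0,0]' 8
python3 -m handwheel '[-1,-0.002,0,0,0,0,0,-1,0,0,0,0,0,0]' 8
python3 -m handwheel '[-1,-0.002,0,0.0005,0,0,0,-1,0,0,0,0,0,0]' 8
```

```text
time: 6.1
tcp_pos: [0.6169, -0.1386, 0.0717]
orientation: [-3.141, 0.0, 2.86]
force: [-1.1, -1.2, -2.7]
grip_width: 0.0571
grasp_force: 8.0
time: 6.3
tcp_pos: [0.6185, -0.1393, 0.0719]
orientation: [-3.141, -0.001, 2.86]
force: [-4.9, -2.4, 1.9]
grip_width: 0.0565
grasp_force: 8.0
time: 6.5
tcp_pos: [0.6202, -0.1398, 0.0716]
orientation: [-3.141, -0.001, 2.86]
force: [-7.1, -1.4, 4.6]
grip_width: 0.0574
grasp_force: 8.0
```

```bash
python3 -m handwheel '[-1,-0.001,-0.001,0,0,0,0,-1,0,0,0,0,0,0]' 8
python3 -m handwheel '[-1,-0.001,-0.0005,0,0,0,0,-1,0,0,0,0,0,0]' 8
```

```text
time: 6.7
tcp_pos: [0.6207, -0.1403, 0.0716]
orientation: [3.141, -0.002, 2.86]
force: [-8.1, 2.5, 6.0]
grip_width: 0.0567
grasp_force: 8.0
time: 6.9
tcp_pos: [0.6214, -0.1407, 0.0715]
orientation: [3.141, -0.002, 2.86]
force: [-8.2, 4.6, 5.6]
grip_width: 0.0564
grasp_force: 8.0
```

```bash
python3 -m handwheel '[-1,0,0.0005,0,0,0,0,0.5,0,0,0,0,0,0,1,0,0,0,0,0,0,1,0,0,0,0,0,0,1,0,0,0,0,0,0,1,0,0,-0.02,0,0,0,1,0,0,-0.04,0,0,0,1,0,0,-0.04,0,0,0,1,0,0,-0.05,0,0,0,1,0,0,-0.03,0,0,0,1,0.02,-0.035,-0.01,0,0,0,1,0.02,-0.035,0,0,0,0,1,0.02,-0.02,0,0,0,0,1,0.02,0,0,0,0,0,1,0,0,0,0,0,0]' 8
python3 - <<'E'
from h import *
a,d=grab('top');W=cloud('top',d)
b,e=grab('side');V=cloud('side',e)
for w in(W,V):
    q=near(w,.62,-.14,.05,.098,.12); print(len(q),q.mean(0).round(4) if len(q) else '',(q.min(0)+q.max(0))/2 if len(q) else '')
A=cv2.resize(a[130:260,260:400],(517,480),interpolation=cv2.INTER_CUBIC)
B=cv2.resize(b[120:210,220:273],(283,480),interpolation=cv2.INTER_CUBIC)
cv2.imwrite('pics/p3.png',cv2.convertScaleAbs(cv2.hconcat([A,B]),alpha=1.5))
to(.485,-.276,.25,2.88)
E
```

```text
time: 8.4
tcp_pos: [0.519, -0.2055, 0.2616]
orientation: [3.142, 0.0, 2.859]
force: [0.1, 0.8, 0.1]
grip_width: 0.0931
grasp_force: 0.0
115 [ 0.6136 -0.141   0.1098] [ 0.61358414 -0.14063129  0.10783981]
141 [ 0.6143 -0.136   0.1055] [ 0.61415786 -0.1366707   0.10573182]
t 8.5 tcp [ 0.5209 -0.2054  0.2616] rpy [-3.142e+00  1.000e-03  2.860e+00] F [-0.6 -0.2 -0.6] w 0.093
shift tool [ 0.0149 -0.0778  0.0115] turn units [-0.001  0.01  -0.19 ]
```

View pics/p3.png

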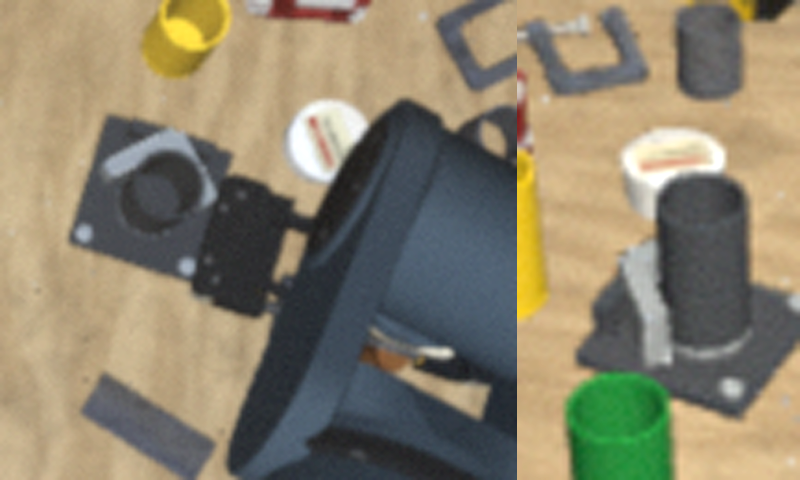

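The pipe stands upright in the V. By its rim it may be about 4 mm short of the corner, so I'll nudge it home with shut fingers from the mouth side.

```bash
python3 -c "
from h import *
for n in('top','side'):
    c=camera_model(n);print(np.linalg.inv(np.array(c['camera_from_world']))[:3,3])
    w=cloud(n,np.load(f'/tmp/{n}.npy'))
    for z in(.02,.035,.06,.075,.09):
        q=near(w,.615,-.14,.034,z-.006,z+.006); print(n,z,len(q),q.min(0).round(4) if len(q) else '',q.max(0).round(4) if len(q) else '')
to(.5565,-.121,.2616,2.86)"
```

```text
[0.44894674 0.0350735  1.15312507]
top 0.02 135 [ 0.5856 -0.1644  0.0142] [ 0.638  -0.1086  0.0249]
top 0.035 28 [ 0.5866 -0.1648  0.0297] [ 0.6389 -0.1115  0.0402]
top 0.06 32 [ 0.5868 -0.1651  0.0543] [ 0.6443 -0.1142  0.0658]
top 0.075 29 [ 0.5874 -0.165   0.0699] [ 0.6384 -0.1131  0.0806]
top 0.09 29 [ 0.5866 -0.1655  0.0842] [ 0.6384 -0.1129  0.0953]
[0.40832651 0.73120728 0.7762041 ]
side 0.02 41 [ 0.5876 -0.1341  0.0143] [ 0.6305 -0.1071  0.026 ]
side 0.035 42 [ 0.5875 -0.1353  0.029 ] [ 0.6331 -0.1083  0.0407]
side 0.06 47 [ 0.5872 -0.1375  0.054 ] [ 0.6373 -0.1079  0.066 ]
side 0.075 65 [ 0.5874 -0.1639  0.069 ] [ 0.6402 -0.1083  0.0809]
side 0.09 88 [ 0.5876 -0.1653  0.0841] [ 0.6397 -0.1076  0.0959]
t 8.5 tcp [ 0.5209 -0.2054  0.2616] rpy [-3.142e+00  1.000e-03  2.860e+00] F [-0.6 -0.2 -0.6] w 0.093
shift tool [-0.0107  0.091  -0.    ] turn units [-0.001  0.01   0.001]
```

```bash
python3 -m handwheel '[-1,-0.001,0.023,0,0,0,0,-1,-0.002,0.023,0,0,0,0,-1,-0.003,0.023,0,0,0,0,-1,-0.0045,0.022,0,0,0,0,-1,0,0,0,0,0,0,-1,0,0,0.04,0,0,0,-1,0,0,0.04,0,0,0,-1,0,0,0.04,0,0,0,-1,0,0,0.04,0,0,0,-1,0,0,0.04,0,0,0,-1,0,0,0.011,0,0,0,-1,0,0,0,0,0,0]' 8
python3 -c "
from h import *
to(.619,-.139,.05,2.86)"
```

```text
time: 9.7
tcp_pos: [0.5554, -0.121, 0.0492]
orientation: [-3.142, -0.002, 2.86]
force: [-0.8, -0.0, 0.9]
grip_width: 0.0026
grasp_force: 0.0
t 9.7 tcp [ 0.5554 -0.121   0.0492] rpy [-3.142e+00 -2.000e-03  2.860e+00] F [-0.8 -0.   0.9] w 0.0026
shift tool [-0.0661  0.0003 -0.001 ] turn units [-0.    -0.024  0.003]
```

```bash
python3 -m handwheel '[-1,-0.006,0,0,0,0,0,-1,-0.006,0,0,0,0,0,-1,-0.004,0,0,0,0,0,-1,0,0,0,0,0,0]' 8
for i in 1 2 3 4; do python3 -m handwheel '[-1,-0.0015,0,0,0,0,0,-1,-0.0015,0,0,0,0,0]' 8 | egrep 'tcp|force' | head -2; done
```

```text
time: 10.1
tcp_pos: [0.5722, -0.1256, 0.0512]
orientation: [-3.142, 0.002, 2.86]
force: [-0.3, -0.6, -0.6]
grip_width: 0.0003
grasp_force: 0.0
tcp_pos: [0.574, -0.1261, 0.0504]
force: [0.1, 0.8, 0.3]
tcp_pos: [0.5769, -0.127, 0.0502]
force: [0.8, -0.9, -0.1]
tcp_pos: [0.5796, -0.1277, 0.0501]
force: [-3.3, 1.8, 3.4]
tcp_pos: [0.5815, -0.128, 0.0499]
force: [-12.4, 5.0, 9.9]
```

```bash
python3 -m handwheel '[-1,-0.001,0,0,0,0,0,-1,0,0,0,0,0,0]' 8 | egrep 'tcp|force'
python3 -m handwheel '[-1,0.01,0,0,0,0,0,-1,0.03,0,0,0,0,0,-1,0.02,0,0,0,0,0,-1,0,0,0,0,0,0]' 8 | egrep 'tcp|force'
python3 -c "
from h import *
for n in('top','side'):
    w=cloud(n,grab(n)[1])
    for z in(.035,.06,.075,.09,.107):
        q=near(w,.615,-.14,.036,z-.006,z+.006); print(n,z,len(q),q.min(0).round(4) if len(q) else '',q.max(0).round(4) if len(q) else '')
to(.485,-.276,.25,2.88)
b=cv2.imread('/tmp/side.png')[120:210,220:320];cv2.imwrite('pics/p4.png',cv2.convertScaleAbs(cv2.resize(b,(660,594),interpolation=cv2.INTER_CUBIC),alpha=1.5))
"
```

```text
tcp_pos: [0.5815, -0.128, 0.05]
force: [-13.4, 6.2, 10.5]
grasp_force: 7.1
tcp_pos: [0.5242, -0.1117, 0.0501]
force: [1.3, 0.0, 0.2]
grasp_force: 0.0
top 0.035 13 [ 0.6217 -0.1648  0.0292] [ 0.6396 -0.1183  0.0404]
top 0.06 19 [ 0.6105 -0.1652  0.0543] [ 0.6502 -0.1152  0.0657]
top 0.075 14 [ 0.6147 -0.1655  0.071 ] [ 0.6389 -0.118   0.0795]
top 0.09 15 [ 0.615  -0.1654  0.0841] [ 0.6397 -0.1334  0.095 ]
top 0.107 43 [ 0.6012 -0.1677  0.1013] [ 0.6435 -0.1161  0.1129]
side 0.035 41 [ 0.5897 -0.1451  0.0296] [ 0.6333 -0.1085  0.0405]
side 0.06 44 [ 0.5918 -0.1255  0.0541] [ 0.6409 -0.1085  0.0655]
side 0.075 51 [ 0.6019 -0.1645  0.069 ] [ 0.6398 -0.1085  0.0809]
side 0.09 68 [ 0.6022 -0.1657  0.0842] [ 0.6411 -0.1074  0.096 ]
side 0.107 88 [ 0.5924 -0.1649  0.101 ] [ 0.6433 -0.1087  0.1124]
t 11.6 tcp [ 0.5268 -0.1125  0.0506] rpy [-3.142e+00  2.000e-03  2.860e+00] F [ 0.2 -0.5 -0. ] w -0.0001
shift tool [-0.0056 -0.1686 -0.1994] turn units [-0.001  0.015 -0.191]
```

View pics/p4.png

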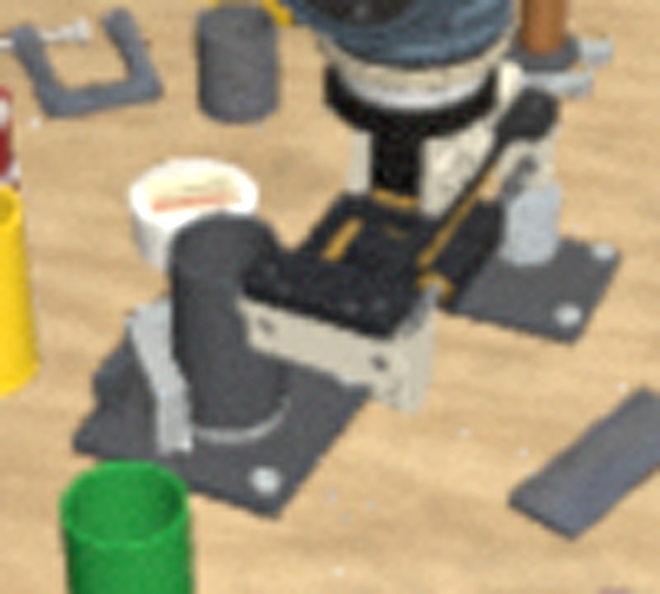

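```bash
python3 -m handwheel '[0,0,0,-0.03,0,0,0,1,0,0,-0.045,0,0,0,1,0,0,-0.045,0,0,0,1,0,0,-0.045,0,0,0,1,0,0,-0.04,0,0,0,1,0,0,-0.015,0,0,0,1,0,-0.028,0,0,0,0,1,0,-0.028,0,0,0,0,1,0,-0.028,0,0,0,0,1,-0.001,-0.028,0,0,0,0,1,-0.002,-0.028,0,0,0,0,1,-0.002,-0.028,0,0,0,0,1,0,0,0,0,0,-0.3,1,0,0,0,0,0,-0.3,1,0,0,0,0,0,0]' 8
python3 -c "
from h import *
to(.4855,-.277,.164,2.923)"
```

```text
time: 13.1
tcp_pos: [0.4848, -0.2758, 0.2704]
orientation: [-3.141, 0.001, 2.923]
force: [1.3, -0.5, 0.1]
grip_width: 0.093
grasp_force: 0.0
t 13.1 tcp [ 0.4848 -0.2758  0.2704] rpy [-3.141e+00  1.000e-03  2.923e+00] F [ 1.3 -0.5  0.1] w 0.093
shift tool [-0.0008 -0.0009  0.1064] turn units [-0.004  0.01  -0.   ]
```

```bash
python3 -m handwheel '[1,-0.001,-0.001,0.03,0,0,0,1,0,0,0.03,0,0,0,1,0,0,0.03,0,0,0,1,0,0,0.016,0,0,0,1,0,0,0,0,0,0,-0.2,0,0,0,0,0,0,-0.5,0,0,0,0,0,0,-1,0,0,0,0,0,0,-1,0,0,0,0,0,0,-1,0,0,0,0,0,0,-1,0,0,0,0,0,0,-1,0,0,0,0,0,0]' 25
python3 - <<'E'
from h import *
a,d=grab('top');b,e=grab('side')
V=cloud('side',e);q=near(V,.485,-.275,.02,.197,.212)
print(q.min(0),q.max(0))
to(.4855,-.277,.19,2.923)
B=b[75:175,270:340];cv2.imwrite('pics/p5.png',cv2.convertScaleAbs(cv2.resize(B,(420,600),interpolation=cv2.INTER_CUBIC),alpha=1.4))
E
```

```text
time: 14.3
tcp_pos: [0.4849, -0.2762, 0.1642]
orientation: [-3.142, 0.0, 2.923]
force: [0.4, 0.5, -0.3]
grip_width: 0.0416
grasp_force: 0.0Traceback (most recent call last):
  File "<stdin>", line 4, in <module>
    return umr_minimum(a, axis, None, out, keepdims, initial, where)
ValueError: zero-size array to reduction operation minimum which has no identity
```

```bash
python3 -m handwheel '[-1,0,0,0,0,0,0,-1,0,0,0,0,0,0,-1,0,0,0,0,0,0,-1,0,0,0,0,0,0,-1,0,0,0,0,0,0]' 25
```

```text
time: 14.9
tcp_pos: [0.4849, -0.2763, 0.1642]
orientation: [-3.142, 0.0, 2.923]
force: [-1.0, -1.6, -0.3]
grip_width: 0.0238
grasp_force: 25.0
```

```bash
python3 -m handwheel '[-1,0,0,-0.01,0,0,0,-1,0,0,-0.01,0,0,0,-1,0,0,0,0,0,0,-1,0.018,0,0,0,0,0,-1,0.018,0,0,0,0,0,-1,0.018,0,0,0,0,0,-1,0.018,0,0,0,0,0,-1,0,0,-0.02,0,0,0,-1,0,0,-0.035,0,0,0,-1,0,0,-0.035,0,0,0,-1,0,0,-0.026,0,0,0,-1,0,0,0,0,0,0]' 25
python3 - <<'E'
from h import *
b,e=grab('side')
to(.6175,-.139,.3,2.923)
cv2.imwrite('pics/p5.png',cv2.convertScaleAbs(cv2.resize(b[40:190,230:360],(520,600),interpolation=cv2.INTER_CUBIC),alpha=1.4))
E
```

```text
time: 16.1
tcp_pos: [0.4156, -0.2613, 0.3036]
orientation: [-3.139, 0.006, 2.923]
force: [0.3, 0.4, -2.4]
grip_width: 0.0238
grasp_force: 25.0
t 16.15 tcp [ 0.4149 -0.2608  0.3013] rpy [-3.140e+00  3.000e-03  2.923e+00] F [-0.1 -0.5 -1.5] w 0.0236
shift tool [-0.1713  0.1629  0.0015] turn units [-0.012  0.025  0.   ]
```

View pics/p5.png

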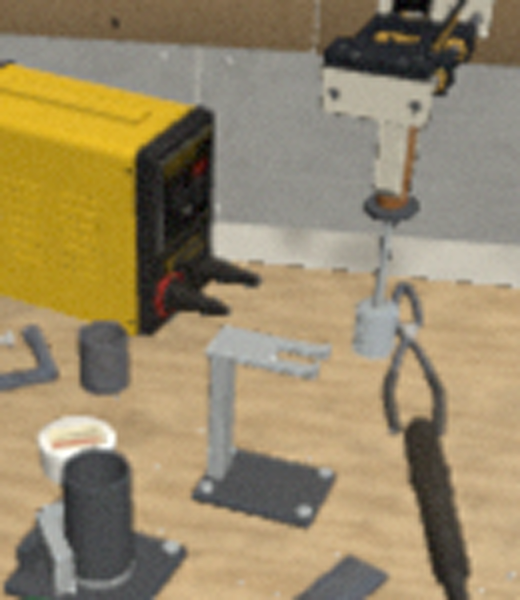

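```bash
python3 - <<'E'
from h import *
w=cloud('side',np.load('/tmp/side.npy'))
for z in(.17,.18,.19,.2,.285,.302):
    q=near(w,.415,-.26,.04,z-.005,z+.005)
    if len(q):print(z,len(q),((q.min(0)+q.max(0))/2).round(4),q.min(0).round(4),q.max(0).round(4))
E
python3 -m handwheel '[-1,-0.017,0.0163,0,0,0,0,-1,-0.017,0.0163,0,0,0,0,-1,-0.017,0.0163,0,0,0,0,-1,-0.017,0.0163,0,0,0,0,-1,-0.017,0.0163,0,0,0,0,-1,-0.017,0.0163,0,0,0,0,-1,-0.017,0.0163,0,0,0,0,-1,-0.017,0.0163,0,0,0,0,-1,-0.017,0.0163,0,0,0,0,-1,-0.017,0.0163,0,0,0,0,-1,0,0,0,0,0,0,-1,0,0,0,0,0,0]' 25
python3 - <<'E'
from h import *
b,e=grab('side')
to(.6175,-.139,.3,2.923)
w=cloud('side',e)
for z in(.107,.17,.18,.19,.2,.285):
    q=near(w,.6175,-.139,.04,z-.005,z+.005)
    if len(q):print(z,len(q),((q.min(0)+q.max(0))/2).round(4),q.min(0).round(4),q.max(0).round(4))
cv2.imwrite('pics/p6.png',cv2.convertScaleAbs(cv2.resize(b[70:190,200:304],(520,600),interpolation=cv2.INTER_CUBIC),alpha=1.4))
E
```

```text
0.17 33 [ 0.4177 -0.2544  0.1699] [ 0.4018 -0.2645  0.1651] [ 0.4335 -0.2443  0.1748]
0.18 27 [ 0.4168 -0.2509  0.1805] [ 0.4026 -0.2588  0.1761] [ 0.431  -0.2431  0.1849]
0.19 26 [ 0.4178 -0.2516  0.1899] [ 0.4034 -0.2598  0.1851] [ 0.4321 -0.2434  0.1947]
0.2 60 [ 0.4174 -0.2608  0.2   ] [ 0.4016 -0.2787  0.195 ] [ 0.4332 -0.243   0.2049]
0.285 56 [ 0.4165 -0.2568  0.2865] [ 0.3974 -0.2749  0.2831] [ 0.4355 -0.2387  0.2898]
0.302 17 [ 0.4154 -0.259   0.3022] [ 0.4035 -0.2788  0.2975] [ 0.4272 -0.2393  0.3069]
time: 17.35
tcp_pos: [0.6153, -0.1381, 0.2983]
orientation: [3.142, -0.003, 2.924]
force: [-0.2, 0.5, -1.3]
grip_width: 0.0239
grasp_force: 25.0
t 17.4 tcp [ 0.6152 -0.1385  0.2989] rpy [-3.142e+00 -2.000e-03  2.923e+00] F [-0.3 -0.4 -0.6] w 0.0238
shift tool [-0.0024  0.     -0.0011] turn units [-0.    -0.019 -0.   ]
0.107 98 [ 0.6163 -0.1355  0.1073] [ 0.5895 -0.1655  0.1027] [ 0.6431 -0.1056  0.1118]
0.17 30 [ 0.6162 -0.1265  0.1703] [ 0.6005 -0.1343  0.1656] [ 0.6319 -0.1186  0.175 ]
0.18 32 [ 0.6159 -0.1267  0.18  ] [ 0.6008 -0.1341  0.175 ] [ 0.6311 -0.1193  0.185 ]
0.19 33 [ 0.6161 -0.1278  0.1898] [ 0.6005 -0.1363  0.185 ] [ 0.6316 -0.1193  0.1946]
0.2 51 [ 0.6161 -0.1357  0.1999] [ 0.6007 -0.1494  0.1951] [ 0.6316 -0.1221  0.2046]
0.285 70 [ 0.6157 -0.1332  0.2851] [ 0.5963 -0.15    0.2803] [ 0.635  -0.1164  0.2899]
```

View pics/p6.png

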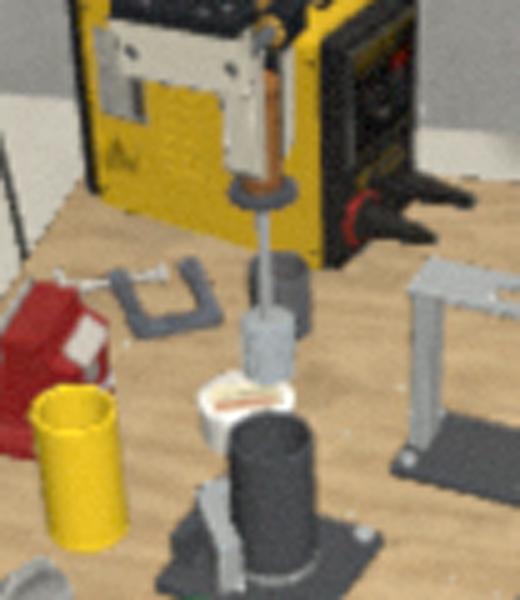

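```bash
python3 -m handwheel '[-1,0,0,0.02,0,0,0,-1,0,0,0.02,0,0,0,-1,0,0,0.02,0,0,0,-1,0,0,0.02,0,0,0,-1,0,0,0,0,0,0]' 25
python3 -m handwheel '[-1,0,0,0.02,0,0,0,-1,0,0,0.02,0,0,0,-1,0,0,0.01,0,0,0,-1,0,0,0.006,0,0,0,-1,0,0,0,0,0,0,-1,0,0,0,0,0,0]' 25
```

```text
time: 17.9
tcp_pos: [0.6139, -0.1386, 0.2174]
orientation: [3.141, -0.005, 2.922]
force: [-0.3, -0.1, -1.6]
grip_width: 0.0236
grasp_force: 25.0
time: 18.5
tcp_pos: [0.6163, -0.1385, 0.1652]
orientation: [-3.141, 0.001, 2.923]
force: [-0.1, -0.8, -0.4]
grip_width: 0.0236
grasp_force: 25.0
```

```bash
python3 -m handwheel '[-1,0,0,0.004,0,0,0,-1,0,0,0,0,0,0,-1,0,0,0,0,0,0]' 25
python3 -m handwheel '[-1,0,0,-0.02,0,0,0,-1,0,0,-0.02,0,0,0,-1,0,0,-0.02,0,0,0,-1,0,0,0,0,0,0,-1,0,0,0,0,0,0,-1,0,0,0.02,0,0,0,-1,0,0,0.02,0,0,0,-1,0,0,0.02,0,0,0,-1,0,0,0,0,0,0,-1,0,0,0,0,0,0]' 25
python3 -m handwheel '[-1,0,0,-0.02,0,0,0,-1,0,0,-0.02,0,0,0,-1,0,0,-0.02,0,0,0,-1,0,0,0,0,0,0,-1,0,0,0,0,0,0]' 25
```

```text
time: 18.8
tcp_pos: [0.6159, -0.1383, 0.1603]
orientation: [-3.142, 0.0, 2.923]
force: [-0.2, 0.8, -1.5]
grip_width: 0.0238
grasp_force: 25.0
time: 19.8
tcp_pos: [0.6156, -0.1383, 0.1597]
orientation: [3.142, -0.001, 2.923]
force: [0.7, -1.0, -1.0]
grip_width: 0.0234
grasp_force: 25.0
time: 20.3
tcp_pos: [0.6159, -0.1383, 0.2203]
orientation: [-3.142, 0.001, 2.923]
force: [-0.4, 1.0, -2.0]
grip_width: 0.024
grasp_force: 25.0
```

```bash
python3 -m handwheel '[-1,0,0,0.02,0,0,0,-1,0,0,0.02,0,0,0,-1,0,0,0.02,0,0,0,-1,0,0,0,0,0,0,-1,0,0,0.002,0,0,0,-1,0,0,0,0,0,0]' 25
python3 -m handwheel '[-1,0,0,-0.02,0,0,0,-1,0,0,-0.03,0,0,0,-1,0,0,-0.03,0,0,0,-1,0,0,-0.03,0,0,0,-1,0,0,-0.03,0,0,0,-1,0,0,0,0,0,0]' 25
python3 - <<'E'
from h import *
b,e=grab('side')
w=cloud('side',e)
for z in(.107,.17,.19,.2,.285):
    q=near(w,.6175,-.139,.04,z-.005,z+.005)
    if len(q):print(z,len(q),((q.min(0)+q.max(0))/2).round(4),q.min(0).round(4),q.max(0).round(4))
to(.416,-.2607,.299,2.923)
E
```

```text
time: 20.9
tcp_pos: [0.6161, -0.1384, 0.1587]
orientation: [-3.142, 0.001, 2.923]
force: [-0.2, 0.5, -1.7]
grip_width: 0.024
grasp_force: 25.0
time: 21.5
tcp_pos: [0.6173, -0.1387, 0.3036]
orientation: [-3.141, 0.008, 2.923]
force: [0.3, 0.7, -0.8]
grip_width: 0.0239
grasp_force: 25.0
0.107 102 [ 0.6165 -0.1374  0.1071] [ 0.5892 -0.1659  0.1023] [ 0.6437 -0.1089  0.1118]
0.17 28 [ 0.6197 -0.1307  0.1698] [ 0.6043 -0.1401  0.165 ] [ 0.6351 -0.1212  0.1747]
0.19 32 [ 0.6188 -0.128   0.19  ] [ 0.6039 -0.1362  0.1852] [ 0.6338 -0.1198  0.1948]
0.2 62 [ 0.6194 -0.1368  0.1999] [ 0.6039 -0.1528  0.1951] [ 0.635  -0.1208  0.2047]
0.285 53 [ 0.6179 -0.1379  0.2868] [ 0.599  -0.1587  0.2835] [ 0.6368 -0.1172  0.29  ]
t 21.55 tcp [ 0.6166 -0.1385  0.3007] rpy [-3.141  0.005  2.923] F [ 0.4 -0.1 -2.8] w 0.0242
shift tool [ 0.1693 -0.1628  0.0009] turn units [-0.003  0.045  0.   ]
```

```bash
python3 -m handwheel '[-1,0.017,-0.0163,0,0,0,0,-1,0.017,-0.0163,0,0,0,0,-1,0.017,-0.0163,0,0,0,0,-1,0.017,-0.0163,0,0,0,0,-1,0.017,-0.0163,0,0,0,0,-1,0.017,-0.0163,0,0,0,0,-1,0.017,-0.0163,0,0,0,0,-1,0.017,-0.0163,0,0,0,0,-1,0.017,-0.0163,0,0,0,0,-1,0.017,-0.0163,0,0,0,0,-1,0,0,0.02,0,0,0,-1,0,0,0.03,0,0,0,-1,0,0,0.03,0,0,0,-1,0,0,0.025,0,0,0,-1,0,0,0.01,0,0,0,-1,0,0,0,0,0,0,-1,0,0,0,0,0,0]' 25
python3 - <<'E'
from h import *
to(.4849,-.2763,.1842,2.923)
E
```

```text
time: 23.25
tcp_pos: [0.4149, -0.2608, 0.1839]
orientation: [-3.141, 0.001, 2.923]
force: [0.1, -0.4, -2.0]
grip_width: 0.0238
grasp_force: 25.0
t 23.25 tcp [ 0.4149 -0.2608  0.1839] rpy [-3.141e+00  1.000e-03  2.923e+00] F [ 0.1 -0.4 -2. ] w 0.0238
shift tool [-0.0717  0.0001 -0.0003] turn units [-0.004  0.007  0.001]
```

```bash
python3 -m handwheel '[-1,-0.018,0,0,0,0,0,-1,-0.018,0,0,0,0,0,-1,-0.018,0,0,0,0,0,-1,-0.0178,0,0,0,0,0,-1,0,0,0,0,0,0,-1,0,0,0.01,0,0,0,-1,0,0,0.009,0,0,0,-1,0,0,0,0,0,0,-1,0,0,0,0,0,0]' 25
python3 - <<'E'
from h import *
to(.4849,-.2763,.1642,2.923)
E
```

```text
time: 24.15
tcp_pos: [0.484, -0.276, 0.1638]
orientation: [3.141, -0.001, 2.923]
force: [-0.5, 0.6, -0.6]
grip_width: 0.0236
grasp_force: 25.0
t 24.15 tcp [ 0.484  -0.276   0.1638] rpy [ 3.141e+00 -1.000e-03  2.923e+00] F [-0.5  0.6 -0.6] w 0.0236
shift tool [-0.0009 -0.0001 -0.0004] turn units [ 0.003 -0.009 -0.003]
```

```bash
python3 -m handwheel '[-1,-0.001,0,0.0005,0,0,0,-0.4,0,0,0,0,0,0,0,0,0,0,0,0,0,0.5,0,0,0,0,0,0,1,0,0,0,0,0,0,1,0,0,0,0,0,0,1,0,0,0,0,0,0,1,0,0,-0.02,0,0,0,1,0,0,-0.04,0,0,0,1,0,0,-0.04,0,0,0,1,0,0,-0.03,0,0,0,1,0.03,0,-0.01,0,0,0,1,0.04,0,0,0,0,0,1,0.04,0,0,0,0,0,1,0.04,0,0,0,0,0,1,0,0,0,0,0,0,1,0,0,0,0,0,0]' 25
python3 - <<'E'
from h import *
a,d=grab('top');b,e=grab('side')
W={'top':cloud('top',d),'side':cloud('side',e)}
for n in W:
    w=W[n]
    q=near(w,.485,-.277,.04,.2,.23);print(n,'handle',len(q),((q.min(0)+q.max(0))/2).round(4),q[:,2].max())
    q=near(w,.617,-.14,.05,.1,.12);print('rim',len(q),((q.min(0)+q.max(0))/2).round(4))
A=cv2.resize(a[130:260,265:395],(480,480),interpolation=cv2.INTER_CUBIC)
B=cv2.resize(b[90:210,230:310],(320,480),interpolation=cv2.INTER_CUBIC)
B=cv2.resize(b[90:210,235:315],(320,480),interpolation=cv2.INTER_CUBIC)
cv2.imwrite('pics/p7.png',cv2.convertScaleAbs(cv2.hconcat([A,B]),alpha=1.5))
E
```

```text
time: 25.85
tcp_pos: [0.3392, -0.244, 0.3042]
orientation: [-3.141, 0.001, 2.922]
force: [0.6, -0.8, 0.3]
grip_width: 0.0931
grasp_force: 0.0
top handle 81 [ 0.4862 -0.2773  0.2104] 0.2191383285184898
rim 108 [ 0.6159 -0.1408  0.1082]
side handle 47 [ 0.4865 -0.2721  0.2076] 0.21492406586238766
rim 123 [ 0.6168 -0.1373  0.1067]
```

View pics/p7.png

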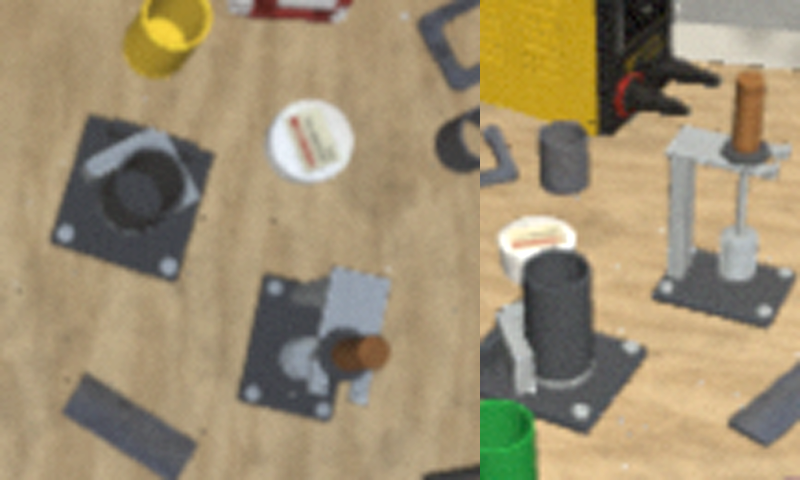

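The brush hangs upright in the fork (side view, about (740,150)). The pipe stands upright in the V against both walls (top view, about (143,190)), and the bystanders look undisturbed. I'll hand the job in.

```bash
python3 -c "
from bench import *
print(job_done())"
```

```text
the job is handed in; nothing more can be done
None
```

I handed the job in at about 26 s: the pipe stands in the V, it was scrubbed three times to near the bottom, and the brush hangs back in the fork, all confirmed by my last pictures and the arm's readings; the hand-in returned no verdict.

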